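# Close an injector nozzle in its clamshell holder, turn it over and tighten the clamp

### The job

Lay the nozzle holder with the brass-coloured band into the saddles of the blue clamshell holder and shut the lid fully. Then turn the whole holder over, without letting it drop or slam, so that it lies flat on its lid in the middle of the round black mat. Finally turn the orange clamp knob, which now points up, clockwise until its screw is home and its torque clutch has slipped by a good 20 degrees, and leave the other things on the bench where they are.

Things in the scene. Friction and masses are not known exactly. Their poses are not given: they have to be found in the camera images.
- nozzle_brass: The part to load: a grey steel injector nozzle holder with a brass-coloured band (the two others have a black band), lying on the bench, 121 long, 23 wide at the hexes, 20 high, about 0.16 kg. Origin: centre of its underside; y along its length, z up. Taken across its middle from above (there 16 to 23 wide).
- holder: Clamshell holder, blue base 84 (x) by 156 (y), 67.5 high with the lid shut, 0.73 kg, loose. Starts upright, lid open. Origin: centre of the underside of its feet; z up through the lid when upright; y along the length; +x: spine with the hinge, -x: front with the handle. End feet (10 thick, at y = -71 and 71, z 0 to 34) carry the base plate (z 34 to 40). It stands stably on its spine.
- seat (a point): Middle of the channel floor, holder frame [0, 0, 40], holder axes: the centre of the part's underside belongs here, the part along y, either way round. Saddle cheeks at y = -58 to -28 and 28 to 58 (tops at z 56) leave a channel 28 wide; between y = -28 and 28 the plate is open on both sides for fingers up to the spine wall (x 36 to 42, top z 58). End stops 132 apart.
- bar (a point): Middle of the grip of the handle, which belongs to the base: a round black bar, diameter 12, along y, 56 free between its stems, at holder frame [-90, 0, 37]; holder axes. Gap of 42 between bar and base plate. Pinched across from above, the bar turns between the finger pads, so that the holder can be tipped over its spine edge or hung from the bar.
- middle (a point): Middle of the holder's body (holder frame [0, 0, 34]); holder axes.
- lid (a joint): Opening angle of the lid, rad: 0 shut, 1.95 to 2.35 at the start (leaning back beyond upright), limit 2.6. Hinge axis along y at holder frame x = 38, z = 64.5. Friction hinge (0.13 N m): the lid stays where it is left and must be pushed fully down; no latch, the friction keeps it shut while the holder is turned.
- lid_edge (a point): Middle of the free edge of the aluminium lid, 80 from the hinge axis. The lid is a plate 76 by 156 (y) and 6 thick, with a lip 3 thick and 10 deep under the free edge; shut, its underside is at holder z 61.5 and its top at 67.5.
- screw (a joint): Angle of the clamp screw in rad: 0 loose, 0.9 home at its stop, 0.1 to 0.5 at the start. Turns with the knob (friction 0.02 N m), grows as the knob is turned clockwise as seen looking at the knob (from above once the holder is turned over).
- knob (a joint): Angle in rad by which the knob has slipped on the screw, clockwise positive: 0 at the start. The clutch gives at 0.12 N m, which happens only when the screw is at its stop (or held); it does not spring back.
- knob_grip (a point): Middle of the orange clamp knob, round, diameter 34 (37 over its ribs), 24 long, on the holder's middle axis under the base plate (holder z 2 to 26), 132 free between the feet. Reachable only when the holder is turned over: it then points up, its top 65.5 and the base plate 33.5 above the mat.
- mat: Round black rubber mat, fixed to the bench, diameter 224, 3 thick, with a thin green ring near its rim. Origin: centre of its underside.
- tester: Large green test unit fixed at the back of the bench, 335 wide (y), 330 high; its front face lies 84 in front of (-x of) its origin, which is in the middle of its underside. Two hose fittings stick out to 155 in front of the origin, at 114 to the right of it, 200 and 260 above the bench.
- bench_vice: Small steel bench vice, fixed to the bench at the left, about 70 wide (along y), 180 long (along x) and under 100 high. Origin: middle of its underside.
- nozzle_black_a: Bystander: nozzle holder with a black band, lying, 118 long; origin as for the part.
- nozzle_black_b: Bystander: nozzle holder with a black band, lying, 122 long; origin as for the part.
- oil_bottle: Bystander: black oil bottle with a yellow-green cap, standing, diameter 45, 152 high; origin: centre of its underside.
- spray_can: Bystander: black spray can with white shoulder and red button, standing, diameter 57, 198 high; origin: centre of its underside.
- tape_roll: Bystander: roll of thread tape with a red flange, diameter 54, 16 high, lying flat; origin: centre of its underside.
- breaker_bar: Bystander: short chrome breaker bar with a black rubber grip, lying, 205 long (y), 21 thick; origin: centre of its underside.
- marker: Bystander: black marker pen with a blue cap, lying, 127 long (y), diameter 14; origin: centre of its underside.

How it is judged:
On the way, in this order (a step that is already met when the one before it is completed fails the run):
1. the part with the brass-coloured band lies in the saddles of the upright holder, lid still open (x of nozzle_brass in the frame of seat between -0.012 and 0.012 m and y of nozzle_brass in the frame of seat between -0.01 and 0.01 m and z of nozzle_brass in the frame of seat between -0.004 and 0.006 m and angle between the y axis of nozzle_brass and the y axis of holder, either way round below 0.15 rad and angle between holder's own z axis and vertical below 0.3 rad and value of joint lid above 0.5 rad), for 0.2 s.
2. the lid is shut over the part, the holder still upright (x of nozzle_brass in the frame of seat between -0.012 and 0.012 m and y of nozzle_brass in the frame of seat between -0.01 and 0.01 m and z of nozzle_brass in the frame of seat between -0.004 and 0.006 m and angle between the y axis of nozzle_brass and the y axis of holder, either way round below 0.15 rad and value of joint lid below 0.06 rad and angle between holder's own z axis and vertical below 0.3 rad), for 0.2 s.
3. the shut holder lies turned over on the mat (x of nozzle_brass in the frame of seat between -0.012 and 0.012 m and y of nozzle_brass in the frame of seat between -0.01 and 0.01 m and z of nozzle_brass in the frame of seat between -0.004 and 0.006 m and angle between the y axis of nozzle_brass and the y axis of holder, either way round below 0.15 rad and value of joint lid below 0.06 rad and angle between holder's own z axis and vertical above 3.05 rad and horizontal distance between middle and mat below 0.05 m), for 0.2 s.
4. the clamp knob is turned clockwise until the screw is home and the clutch has slipped (value of joint screw above 0.86 rad and value of joint knob above 0.3 rad), for 0.1 s.
At the end, for the whole second after the job is handed in: The holder lies at rest upside down (within 5 degrees) on its lid, its middle within 50 mm of the centre of the mat; the lid is shut (under 0.06 rad) with the part with the brass-coloured band in its saddles; the screw is home (over 0.86 rad) and the clutch has slipped by more than 0.3 rad (all of step 3 and all of step 4 and linear speed of holder below 0.02 m/s); the robot touches nothing.
It fails at once if the holder is dropped or slams over (turns faster than 7 rad/s) (angular speed of holder above 7 rad/s).
It fails at once if another thing on the bench is pushed away by more than 30 mm or overturned (distance of any of nozzle_black_a, nozzle_black_b, oil_bottle, spray_can, tape_roll, breaker_bar, marker from where it was at the start of the episode above 0.03 m or angle between any of oil_bottle, spray_can's own z axis and vertical above 0.5 rad).
It also fails if it takes over 72 s, if anything falls off the work surface, if the arm or the gripper's body presses on something with over 40 N, if the wrist force passes 120 N, or if a joint passes its speed limit or range.

### The arm

A 7-joint arm with a two-finger parallel gripper is mounted at the origin on a cart in front of the work surface, level with it; the furniture and walls round the work are solid. World frame = base frame: x ahead of the robot, y to its left, z up, the work surface at z = 0. Lengths are in m, angles in rad, forces in N, time in s.
With the tool pointing down it reaches from about 0.425 to 0.925 m from the base axis. Payload 6.8 kg.
Tool frame: the origin (TCP) lies between the finger pads; the fingertips stand 22 mm ahead of it and the grasp point (between the pads) lies 3 mm ahead of it; z points along the fingers, y is the direction in which the jaws open and shut (so a half turn about z gives the same grasp; the last joint's range is limited). The gripper opens to 85 mm and grips with 20 to 120 N. Pads are 22 mm wide; open, the fingers measure 114 mm over their backs; the gripper's body (76 mm by 85 mm) begins 54 mm behind the grasp point. The pads swing forward as they close: fully open they stand 13 mm farther back than shut.
Start: joints at [-1.452, 0.477, 0.022, 1.555, -0.011, 1.109, -0.083], TCP at [0.152, 0.658, 0.253] pointing down, gripper open.
Joint ranges: [-2.96, 2.96], [-0.34, 2.1], [-1.41, 1.46], [0.24, 2.44], [-1.37, 4.51], [0.17, 1.92], [-2.96, 2.96]. Speed limits (rad/s): [2.39, 2.39, 3.14, 3.14, 3.14, 3.14, 3.14].

### API

Orientations are given as a unit quaternion [w, x, y, z].
In Python, from station import bot gives the robot as it stands. The module is installed in compiled form; this text tells all that it offers.
- The arm moves only by the tool drive_tool, never from a script. Its argument "series" is one flat list of numbers, 7 for each row, row after row: the opening, from -1 (shut) to 1 (fully open), then the shift along the tool's x, y, z in mm, then the turn, a rotation vector about the tool's x, y, z in rad. In form: [jaw, x, y, z, wx, wy, wz, jaw, x, y, z, wx, wy, wz, ...]. A call has 1 to 12 rows; each row shifts and turns the commanded pose from where the row before left it, along the tool's axes as they then stand; what a row does not reach is not made up. A row lasts 1/8 s, in which the tool goes at most 62.5 mm and 10.7 degrees, less where a joint would pass 70% of its speed; a pose out of reach is approached as far as the arm can. A call with a gripper value outside its range is refused whole. The fingers move at their own pace and stop on an object; "force" is the grip in N (left out, the last holds). Time passes only in rows, so rows that do not move let the fingers close. It gives the time, the measured TCP pose, the force and the opening at its end, in the units of the state.
- bot.get_obs(): the state, without advancing time (a new reading comes with each control period).
- bot.read_camera(name): name is "side" or "top"; returns a dict with "pixels" (420x560x3 uint8, blue, green, red), "camera_matrix" (3x3 intrinsics, pixels), "rvec" (rotation vector, rad) and "tvec" (3), from world to camera coordinates, as OpenCV has them. Camera axes: x right, y down, z forward; pixel columns grow to the right and rows downward; lengths in m; the calibration is good to about 2 mm. A picture is of the moment at which its call begins. There is no depth.
- bot.hand_in(): hands the job in, once; it reports no verdict.
The state is a dict: "t": time; "q": joint angles; "joint_vel": joint speeds; "joint_torque": joint torques, N m; "eef_pos": TCP position; "tool_rot": TCP orientation; "contact_force": force on the tool from outside, world axes, zero at the start; "torque": the same for the moment, N m; "gripper_width": opening from 0.0 (shut) to 1.0 (fully open).
Only numpy, scipy, OpenCV 4.12 (cv2) and the standard library are available. Lean on these libraries where they do the work, as an engineer would, in place of code of your own. Each camera call takes 0.05 s, during which the arm holds its last target. There are 200 camera calls.

## Working session

There is one attempt and no reset: what is moved stays moved. The work goes in short steps, Python scripts to look and compute and a tool call to move; the robot and the scene stay as the last step left them, time stands still between calls to the robot, and variables do not carry over. Pictures are saved under pics/ and viewed, about 8 in all and at most 12, crops included, and the job is handed in when it is done.

Besides the shell and the picture viewer there is one more tool, called after "Call:" in YAML: its name, and indented under it one key for each argument. drive_tool: Moves the arm, as the interface text tells. Its arguments: {"type":"object","properties":{"series":{"type":"array"},"force":{"type":"number"}},"required":["series"]}

```bash
mkdir -p pics
cat > h.py <<'E'
import numpy as np, cv2
from station import bot
from scipy.spatial.transform import Rotation as R
def cam(n,save=None):
    c=bot.read_camera(n); 
    if save: cv2.imwrite('pics/'+save+'.png',c['pixels'])
    return c
def ray(c,u,v,z):
    M,_=cv2.Rodrigues(np.array(c['rvec'],float)); t=np.array(c['tvec'],float).ravel()
    p=cv2.undistortPoints(np.array([[[u,v]]],float),np.array(c['camera_matrix'],float),None).ravel()
    d=M.T@np.array([p[0],p[1],1]); o=-M.T@t
    return o+d*(z-o[2])/d[2]
def proj(c,P):
    return cv2.projectPoints(np.array(P,float).reshape(-1,3),np.array(c['rvec'],float),np.array(c['tvec'],float),np.array(c['camera_matrix'],float),None)[0].reshape(-1,2)
def st():
    o=bot.get_obs(); q=o['tool_rot']; r=R.from_quat([q[1],q[2],q[3],q[0]])
    return o,r
E
python3 - <<'E'
from h import *
for n in('top','side'):
    c=cam(n,n+'0'); M,_=cv2.Rodrigues(np.array(c['rvec'])); print(n,-M.T@np.array(c['tvec']).ravel(),M[2],c['camera_matrix'][0][0])
    np.save(n+'.npy',c,allow_pickle=True)
    cv2.imwrite('pics/%s1.png'%n,cv2.resize(c['pixels'],(800,600),interpolation=cv2.INTER_CUBIC))
o,r=st(); print(o); print(r.as_matrix())
E
```

```text
top [0.34702031 0.00802741 0.99829613] [ 0.20968461 -0.01830732 -0.97759767] 403.72092608128645
side [ 0.44400609 -1.13158156  0.97469163] [ 0.09392607  0.77716086 -0.62225308] 484.01862525978817
{'t': 0.1, 'q': array([-1.45213869,  0.47773763,  0.02236102,  1.55630832, -0.01149869,
        1.10929613, -0.0830982 ]), 'joint_vel': array([-0.00029831, -0.00107819, -0.00071587, -0.00219824, -0.0011173 ,
       -0.00139193,  0.00016042]), 'joint_torque': array([ 3.40976891e-03, -5.97758675e+01,  1.61319852e+00, -2.81953669e+01,
        1.27932787e-02,  4.95958739e-03,  9.65432577e-06]), 'eef_pos': array([0.15166369, 0.65725317, 0.25242841]), 'tool_rot': array([-2.80953194e-05,  1.13132772e-01,  9.93579548e-01, -8.09999734e-04]), 'contact_force': array([ 0.76353384, -0.68581636, -0.16994206]), 'torque': array([0.05726167, 0.00904892, 0.02825789]), 'gripper_width': 0.9960255355560069}
[[-9.74401950e-01  2.24812771e-01 -2.39104899e-04]
 [ 2.24812862e-01  9.74400640e-01 -1.60324134e-03]
 [-1.27445160e-04 -1.61595534e-03 -9.99998686e-01]]
```

View pics/top1.png

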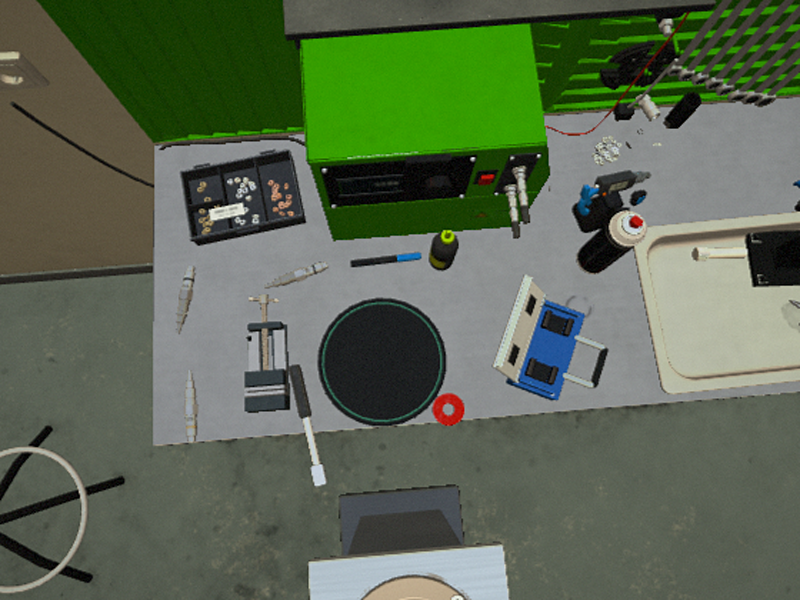

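View pics/side1.png

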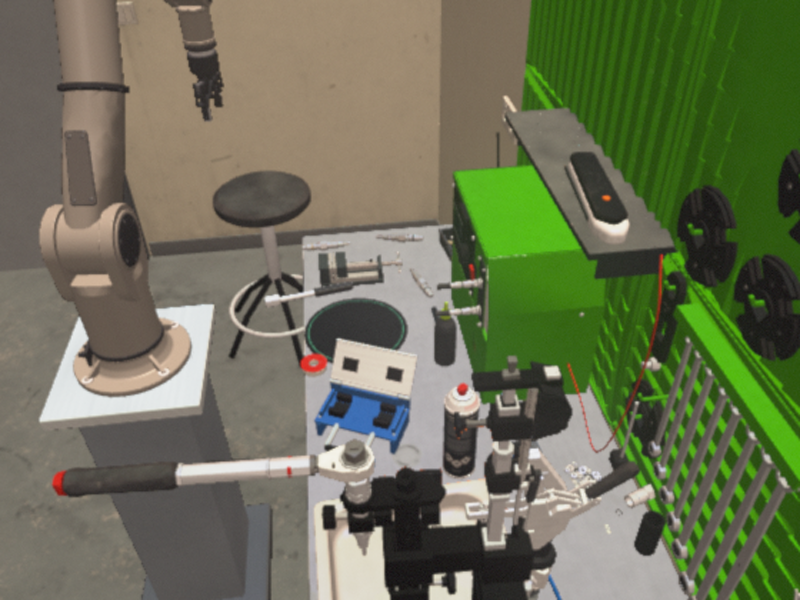

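Run:
```python
from h import *
c=np.load('top.npy',allow_pickle=True).item(); im=c['pixels']
a=cv2.resize(im[175:315,110:240],(520,560),interpolation=cv2.INTER_CUBIC)   # x4
b=cv2.resize(im[185:287,338:431],(279*2,612),interpolation=cv2.INTER_CUBIC)  # x6
cv2.imwrite('pics/a.png',a); cv2.imwrite('pics/b.png',b[:600])
```

```text
(no output)
```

View pics/a.png

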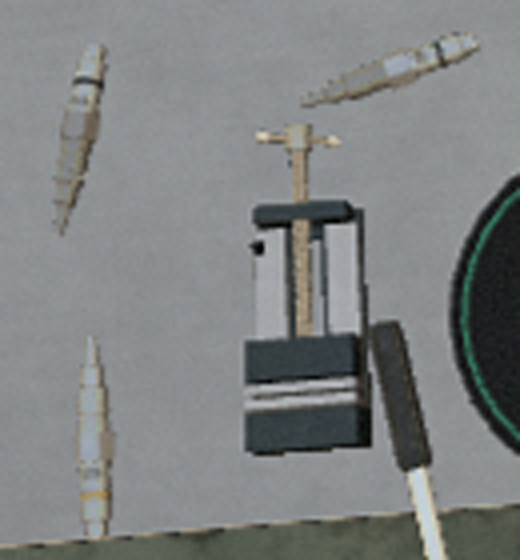

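View pics/b.png

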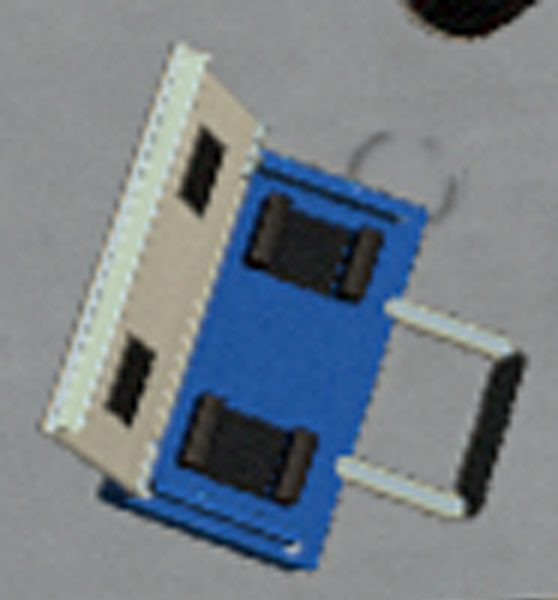

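The top crops show that the brass-banded nozzle is the lower left one: tip at about (92,338) and end at (95,538) in crop a. Crop b shows the holder, with its bar at about (494,435), front corners at (428,208) and (318,568), and saddle centres at (313,248) and (248,448).

Run:
```python
from h import *
from scipy.optimize import least_squares
c=np.load('top.npy',allow_pickle=True).item()
A=lambda u,v:((u+.5)/4-.5+110,(v+.5)/4-.5+175)
B=lambda u,v:((u+.5)/6-.5+338,(v+.5)/6-.5+185)
F=lambda u,v:((u+.5)*.7-.5,(v+.5)*.7-.5)
for n,(p,q) in {'brass':((92,338),(95,538)),'blk1':((60,234),(98,44)),'blk2':((304,105),(480,42))}.items():
    a=ray(c,*A(*p),.01);b=ray(c,*A(*q),.01);print(n,a,b,(a+b)/2,np.linalg.norm(a-b),np.arctan2(*(a-b)[1::-1]))
print('brass edge pts',ray(c,*A(76,440),.01),ray(c,*A(112,440),.01))
P=np.array([[-42,-78,40],[-42,78,40],[-90,0,43],[0,-43,56],[0,43,56],[38,-78,67],[38,78,67]])/1000
U=np.array([B(*x) for x in [(428,208),(318,568),(494,435),(313,248),(248,448),(262,128),(148,495)]])
T=lambda x,P:np.c_[P[:,0]*np.cos(x[2])-P[:,1]*np.sin(x[2])+x[0],P[:,0]*np.sin(x[2])+P[:,1]*np.cos(x[2])+x[1],P[:,2]]
f=lambda x:(proj(c,T(x,P))-U).ravel()
s=least_squares(f,[.5,-.3,1.3],loss='soft_l1');print('holder',s.x,f(s.x).reshape(-1,2).round(1))
E=np.array(B(112,238))
for a in np.arange(1.9,2.4,.1):
    print(a,proj(c,T(s.x,np.array([[.038-.08*np.cos(a),0,.0645+.08*np.sin(a)]])))-E)
m=[ray(c,*F(*p),.003) for p in [(319,361),(445,361),(382,298),(382,424)]];print('mat',m,np.mean(m,0))
print('tape',ray(c,*F(449,409),.016),'bottle',ray(c,*F(447,236),.15),'can',ray(c,*F(636,222),.19),'marker',ray(c,*F(352,262),.007),ray(c,*F(421,256),.007))
print('bar',ray(c,*F(294,366),.02),ray(c,*F(318,485),.02),'vice',[ray(c,*F(*p),.08)for p in[(246,410),(290,408),(250,322)]],ray(c,*F(262,296),.05))
print('tester front',ray(c,*F(312,165),.33),ray(c,*F(546,157),.33),'fit',ray(c,*F(516,234),.2))
```

```text
brass [0.47392805 0.34250915 0.01      ] [0.35452656 0.34177252 0.01      ] [0.4142273  0.34214084 0.01      ] 0.1194037598967226 0.006169244925903621
blk1 [0.54004939 0.36168978 0.01      ] [0.66063792 0.33707585 0.01      ] [0.60034366 0.34938282 0.01      ] 0.12307492854624193 2.940243523125695
blk2 [0.61000968 0.20812756 0.01      ] [0.64212002 0.09516458 0.01      ] [0.62606485 0.15164607 0.01      ] 0.11743810834744402 1.8477467168040154
brass edge pts [0.41313358 0.35265917 0.01      ] [0.41135394 0.33103339 0.01      ]
holder [ 0.459032   -0.26493323  1.12918958] [[ 0.5  0.1]
 [-0.2  1.2]
 [-0.  -0.7]
 [ 0.7 -0.5]
 [ 0.6  0.2]
 [-0.5 -0.4]
 [-1.9  0.3]]
1.9 [[11.06196627  2.21283864]]
2.0 [[7.48633281 1.27110484]]
2.1 [[4.01376642 0.45096154]]
2.2 [[ 0.68510054 -0.23930291]]
2.3000000000000003 [[-2.46202877 -0.7934869 ]]
mat [array([0.4727721 , 0.12195354, 0.003     ]), array([ 0.4549195 , -0.09520953,  0.003     ]), array([0.57525722, 0.00459012, 0.003     ]), array([0.35745464, 0.02178304, 0.003     ])] [0.46510087 0.01327929 0.003     ]
tape [ 0.37266933 -0.09235016  0.016     ] bottle [ 0.6312706 -0.1027033  0.15     ] can [ 0.61666336 -0.37859824  0.19      ] marker [0.64451128 0.05284065 0.007     ] [ 0.64555941 -0.07109547  0.007     ]
bar [0.46560861 0.16274469 0.02      ] [0.26896213 0.13289826 0.02      ] vice [array([0.39555735, 0.23143034, 0.08      ]), array([0.39298986, 0.16258347, 0.08      ]), array([0.53536031, 0.22088113, 0.08      ])] [0.58449665 0.20628984 0.05      ]
tester front [0.67752982 0.07954448 0.33      ] [ 0.66441216 -0.21372833  0.33      ] fit [ 0.60935474 -0.19656002  0.2       ]
```

Call:
drive_tool:
  series: [0.2,0,0,0,0,0,-0.114,0.2,0,0,0,0,0,-0.114,0.2,-37.5,-45,0,0,0,0,0.2,-37.5,-45,0,0,0,0,0.2,-37.5,-45,0,0,0,0,0.2,-37.5,-45,0,0,0,0,0.2,-37.5,-45,0,0,0,0,0.2,-37.5,-45,0,0,0,0,0.2,-37.5,-45,0,0,0,0,0.2,0,0,50,0,0,0,0.2,0,0,50,0,0,0,0.2,0,0,0,0,0,0]
  force: 50

```text
t: 1.6
eef_pos: [0.4125, 0.3408, 0.1501]
tool_rot: [-0.003, -0.001, 1.0, -0.003]
contact_force: [0.1, -0.8, 0.3]
gripper_width: 0.597
```

```bash
cat >> h.py <<'E'
def rel(p,yaw=None,ref=None):
    """world target -> shift in tool axes (mm), yaw turn about tool z for tool x heading"""
    o,r=st(); d=r.inv().apply(np.array(p)-o['eef_pos'])*1000
    x=r.as_matrix()[:,0]; h=np.arctan2(x[1],x[0]); print('t',round(o['t'],2),'tcp',o['eef_pos'].round(4),'shift',d.round(1),'head',round(h,4),'zax',r.as_matrix()[:,2].round(4),'turn',None if yaw is None else -((yaw-h+np.pi)%(2*np.pi)-np.pi),'F',np.round(o['contact_force'],1),'w',round(o['gripper_width']*85,1))
E
python3 - <<'E'
from h import *
rel([.414,.342,.026],np.pi)
c=cam('top'); im=c['pixels']
cv2.imwrite('pics/c.png',cv2.resize(im[200:320,90:250],(800,600),interpolation=cv2.INTER_CUBIC))
print(proj(c,[[.414,.342,.01]]))
E
```

```text
t 1.6 tcp [0.4125 0.3408 0.1501] shift [ -2.2   1.9 124.1] head -3.1405 zax [-0.0058 -0.0061 -1.    ] turn 0.001096588238754137 F [ 0.1 -0.8  0.3] w 50.8
[[133.05457477 283.89427068]]
```

View pics/c.png

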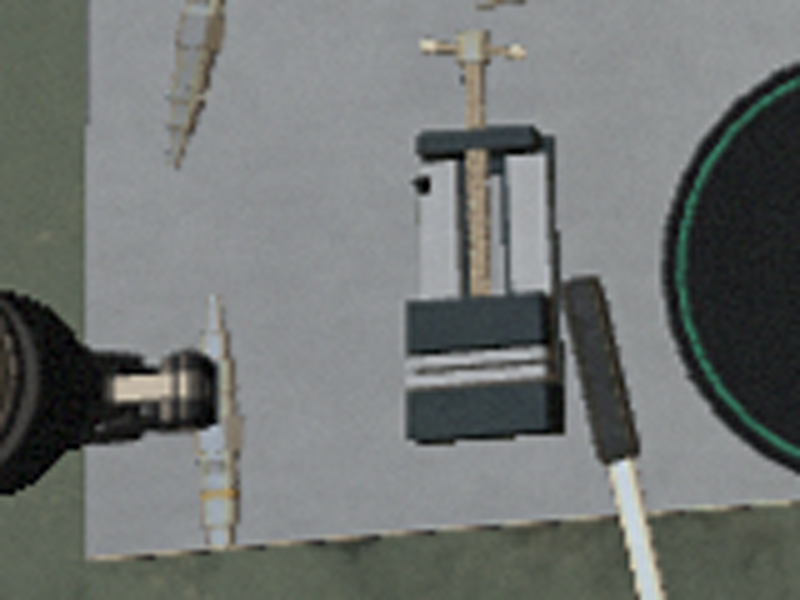

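The nozzle (centre about (220,420) in the crop) lies under the tool as computed. I'll descend and grip.

Call:
drive_tool:
  series: [0.2,-2,2,50,0,0,0,0.2,0,0,50,0,0,0,0.2,0,0,24,0,0,0,0.2,0,0,0,0,0,0,-1,0,0,0,0,0,0,-1,0,0,0,0,0,0,-1,0,0,0,0,0,0,-1,0,0,0,0,0,0,-1,0,0,0,0,0,0]
  force: 50

```text
t: 2.78
eef_pos: [0.4178, 0.3459, 0.0315]
tool_rot: [0.001, -0.001, 1.0, 0.001]
contact_force: [0.4, -1.2, 8.7]
gripper_width: 0.172
```

Run:
```python
from h import *
rel([.414,.342,.026],np.pi)
```

```text
t 2.77 tcp [0.4178 0.3459 0.0315] shift [ 3.8 -3.9  5.4] head -3.1405 zax [ 0.0024  0.0022 -1.    ] turn 0.0010876277555986746 F [ 0.4 -1.2  8.7] w 14.6
```

Call:
drive_tool:
  series: [-1,0,0,-20,0,0,0,-1,0,0,-40,0,0,0,-1,0,0,-50,0,0,0,-1,0,0,-50,0,0,0,-1,0,0,0,0,0,0]

```text
t: 3.4
eef_pos: [0.4188, 0.347, 0.1944]
tool_rot: [0.003, -0.0, 1.0, 0.004]
contact_force: [-0.1, 0.9, -2.4]
gripper_width: 0.169
```

Run:
```python
from h import *
rel([.414,.342,.026],np.pi)
c=cam('top'); im=c['pixels']; s=cam('side'); p=proj(s,[[.414,.342,.18]])[0].astype(int);print(p)
a=cv2.resize(im[200:320,90:190],(500,600),interpolation=cv2.INTER_CUBIC)
p=np.clip(p,40,[520,360]);q=s['pixels'][p[1]-40:p[1]+60,p[0]-30:p[0]+20]
cv2.imwrite('pics/d.png',np.hstack([a,cv2.resize(q,(300,600),interpolation=cv2.INTER_CUBIC)]))
```

```text
t 3.4 tcp [0.4188 0.347  0.1944] shift [  5.9  -6.2 168.3] head -3.1407 zax [ 0.0066  0.0073 -1.    ] turn 0.0008493340932442806 F [-0.1  0.9 -2.4] w 14.4
[223 129]
```

View pics/d.png

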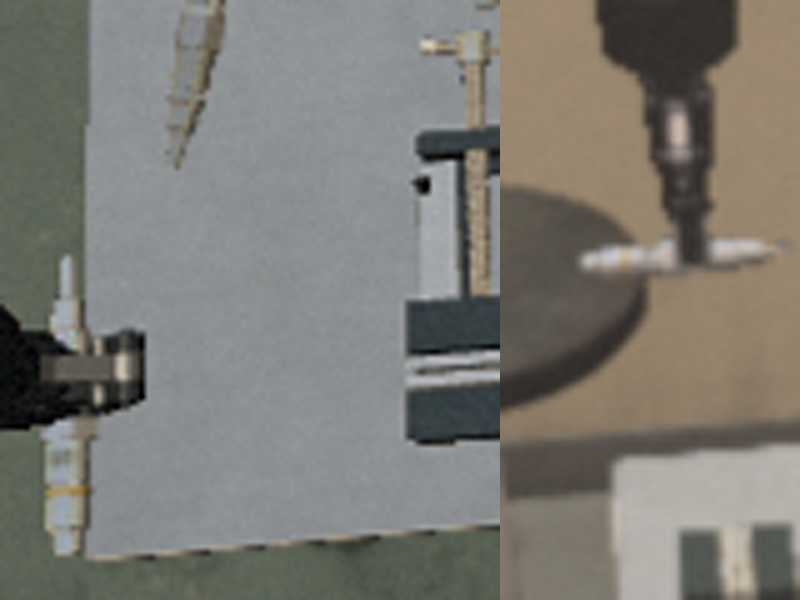

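Run:
```python
from h import *
c=np.load('top.npy',allow_pickle=True).item()
D=lambda u,v:((u+.5)/5-.5+90,(v+.5)/5-.5+200)
for z in(.165,.173,.18):
    a=ray(c,*D(67,257),z);b=ray(c,*D(65,552),z);print(z,a,b,(a+b)/2,np.linalg.norm(a-b))
th=1.129
P=np.array([.459,-.265])
rel([*P,.32],th+np.pi/2)
```

```text
0.165 [0.47588069 0.3509738  0.165     ] [0.35670363 0.35098851 0.165     ] [0.41629216 0.35098116 0.165     ] 0.11917705999072062
0.173 [0.47464357 0.34768137 0.173     ] [0.35661066 0.34769594 0.173     ] [0.41562712 0.34768865 0.173     ] 0.11803290913847916
0.18 [0.4735611  0.34480049 0.18      ] [0.35652932 0.34481494 0.18      ] [0.41504521 0.34480771 0.18      ] 0.11703177714276784
t 3.5 tcp [0.4166 0.345  0.1901] shift [ -41.8 -609.9 -130.7] head -3.1404 zax [ 9.0e-04  1.2e-03 -1.0e+00] turn 0.44300119538885596 F [ 0.5  0.7 -3.1] w 14.8
```

Call:
drive_tool:
  series: [-1,0,0,-20,0,0,0.1477,-1,0,0,-20,0,0,0.1477,-1,0,0,-20,0,0,0.1477,-1,-27.5,-48.5,0,0,0,0,-1,-27.5,-48.5,0,0,0,0,-1,-27.5,-48.5,0,0,0,0,-1,-27.5,-48.5,0,0,0,0,-1,-27.5,-48.5,0,0,0,0,-1,-27.5,-48.5,0,0,0,0,-1,-27.5,-48.5,0,0,0,0,-1,-27.5,-48.5,0,0,0,0,-1,-27.5,-48.5,0,0,0,0]

```text
t: 5.0
eef_pos: [0.4526, -0.1568, 0.248]
tool_rot: [-0.001, 0.219, 0.976, -0.0]
contact_force: [1.0, 0.6, -1.9]
gripper_width: 0.172
```

Call:
drive_tool:
  series: [-1,-27.5,-48.5,0,0,0,0,-1,-27.5,-48.5,0,0,0,0,-1,0,0,0,0,0,0,-1,0,0,40,0,0,0,-1,0,0,40,0,0,0,-1,0,0,0,0,0,0,-1,0,0,0,0,0,0]

```text
t: 5.88
eef_pos: [0.4622, -0.2664, 0.1699]
tool_rot: [0.0, 0.219, 0.976, -0.0]
contact_force: [0.4, -0.3, -1.9]
gripper_width: 0.174
```

Run:
```python
from h import *
rel([.4617,-.2663,.072],1.129+np.pi/2)
c=cam('top'); s=cam('side'); np.save('s2.npy',s,allow_pickle=True)
print(proj(c,[[.459,-.265,.04]]),proj(s,[[.459,-.265,.04]]))
a=cv2.resize(c['pixels'][180:292,335:435],(500,560),interpolation=cv2.INTER_CUBIC)
q=cv2.resize(s['pixels'][200:320,215:295],(300,450),interpolation=cv2.INTER_CUBIC);q=np.vstack([q,np.zeros((110,300,3),np.uint8)])
cv2.imwrite('pics/e.png',np.hstack([a,q]))
```

```text
t 5.88 tcp [ 0.4622 -0.2664  0.1699] shift [ 0.5 -0.1 97.9] head 2.7 zax [-0.e+00 -2.e-04 -1.e+00] turn 0.00018868845434294457 F [ 0.4 -0.3 -1.9] w 14.8
[[383.25400629 243.24738554]] [[253.28051011 288.61143896]]
```

View pics/e.png

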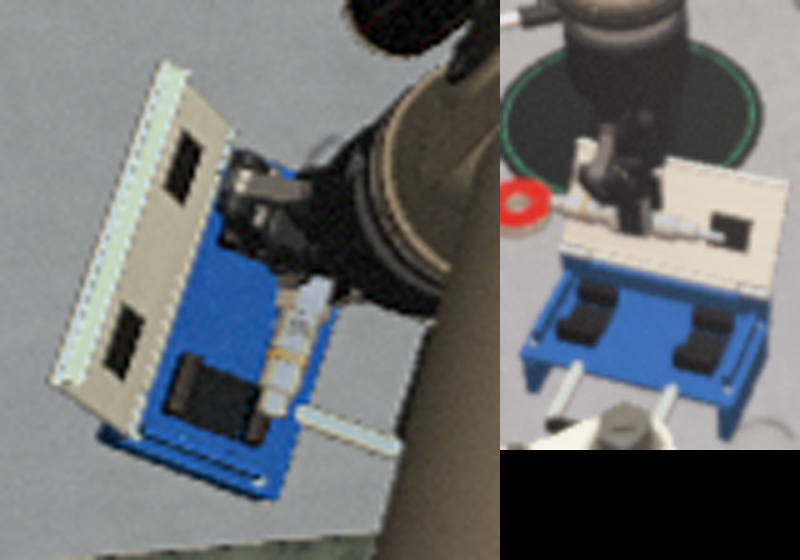

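The top crop shows the part parallel to the channel, its thick end at about (274,408). In the side crop the saddle centres are at about (588,308) and (704,335). I'll cross-check these numerically.

Run:
```python
from h import *
from scipy.optimize import least_squares
c=np.load('top.npy',allow_pickle=True).item();s=np.load('s2.npy',allow_pickle=True).item()
S=lambda u,v:((u+.5)/3.75-.5+215,(v+.5)/3.75-.5+200)
B=lambda u,v:((u+.5)/6-.5+338,(v+.5)/6-.5+185)
E=lambda u,v:((u+.5)/5-.5+335,(v+.5)/5-.5+180)
P=np.array([[-42,-78,40],[-42,78,40],[-90,0,43],[0,-43,56],[0,43,56]])/1000
U=np.array([B(*x) for x in [(428,208),(318,568),(494,435),(313,248),(248,448)]])
Q=np.array([[0,43,56],[0,-43,56],[-42,78,40],[-42,-78,40]])/1000
V=np.array([S(*x) for x in [(88,308),(204,335),(20,354),(218,405)]])
T=lambda x,P:np.c_[P[:,0]*np.cos(x[2])-P[:,1]*np.sin(x[2])+x[0],P[:,0]*np.sin(x[2])+P[:,1]*np.cos(x[2])+x[1],P[:,2]]
ft=lambda x:(proj(c,T(x,P))-U).ravel()
fs=lambda x:(proj(s,T(x,Q))-V).ravel()
for f in(ft,fs,lambda x:np.r_[ft(x),fs(x)]):
    r=least_squares(f,[.46,-.265,1.13]);print(r.x,f(r.x).reshape(-1,2).round(1).tolist())
h=r.x
for n,z,cc,p,q in(('top',.148,c,E(322,285),E(274,408)),('side',.148,s,S(56,203),S(217,235))):
  for p in(p,q):
    w=ray(cc,*p,z)[:2]-h[:2];print(n,'holder xy mm',1000*np.array([w@[np.cos(h[2]),np.sin(h[2])],w@[-np.sin(h[2]),np.cos(h[2])]]))
```

```text
[ 0.45921098 -0.26418044  1.12965123] [[0.2, 0.0], [-0.5, 1.1], [-0.3, -0.8], [0.3, -0.5], [0.3, 0.1]]
[ 0.45838916 -0.2670655   1.08269564] [[-0.5, -0.9], [-0.8, 0.2], [-1.2, -1.0], [2.4, 1.4]]
[ 0.45891122 -0.26504583  1.11570126] [[0.9, 0.5], [-0.6, 1.3], [-0.1, -0.2], [1.0, -0.3], [0.5, 0.1], [-0.6, -1.1], [-0.5, -0.8], [-0.9, -0.7], [3.4, 0.1]]
top holder xy mm [-4.62089294 -0.99143537]
top holder xy mm [-1.68449229 56.26764506]
side holder xy mm [-0.30804643 56.62236294]
side holder xy mm [  3.78930792 -55.39619897]
```

Call:
drive_tool:
  series: [-1,0,0,40,0,0,0,-1,0,0,30,0,0,0,-1,0,0,10,0,0,0,-1,0,0,10,0,0,0,-1,0,0,6,0,0,0,-1,0,0,0,0,0,0,-1,0,0,0,0,0,0]

```text
t: 6.85
eef_pos: [0.4623, -0.2668, 0.0738]
tool_rot: [0.0, 0.219, 0.976, -0.0]
contact_force: [0.4, 0.9, -2.7]
gripper_width: 0.174
```

Run:
```python
from h import *
rel([.4617,-.2663,.072],1.129+np.pi/2)
print(bot.get_obs()['torque'])
```

```text
t 6.85 tcp [ 0.4623 -0.2668  0.0738] shift [0.7 0.2 1.8] head 2.6996 zax [ 8.e-04 -3.e-04 -1.e+00] turn -0.0001764015355463222 F [ 0.4  0.9 -2.7] w 14.8
[-0.03829561 -0.01051596 -0.02960413]
```

Call:
drive_tool:
  series: [-1,0,0,2,0,0,0,-1,0,0,1,0,0,0,-1,0,0,0,0,0,0,-1,0,0,0,0,0,0]

```text
t: 7.35
eef_pos: [0.4623, -0.2668, 0.0714]
tool_rot: [0.001, 0.219, 0.976, 0.0]
contact_force: [-3.9, 1.9, 10.1]
gripper_width: 0.174
```

Contact came at the expected height, so the part is on the channel floor. I'll release, lift and go behind the lid.

Call:
drive_tool:
  series: [-0.25,0,0,0,0,0,0,-0.25,0,0,0,0,0,0,-0.25,0,0,0,0,0,0,-0.25,0,0,-15,0,0,0,-0.25,0,0,-40,0,0,0,-0.25,0,0,-40,0,0,0,-0.25,0,0,-45,0,0,0,-1,-3,42,0,0,0,0,-1,0,42,0,0,0,0,-1,0,42,0,0,0,0,-1,0,0,0,0,0,0]

```text
t: 8.72
eef_pos: [0.5202, -0.1502, 0.2109]
tool_rot: [0.0, 0.216, 0.976, 0.001]
contact_force: [0.1, -0.1, 0.2]
gripper_width: -0.001
```

Run:
```python
from h import *
th=1.125;rel([.459+.125*np.cos(th),-.265+.125*np.sin(th),.137],th+np.pi/2)
c=cam('top'); s=cam('side');np.save('t3.npy',c,allow_pickle=True);np.save('s3.npy',s,allow_pickle=True)
a=cv2.resize(c['pixels'][180:292,335:435],(500,560),interpolation=cv2.INTER_CUBIC)
q=cv2.resize(s['pixels'][200:320,215:295],(300,450),interpolation=cv2.INTER_CUBIC);q=np.vstack([q,np.zeros((110,300,3),np.uint8)])
cv2.imwrite('pics/f.png',np.hstack([a,q]))
```

```text
t 8.72 tcp [ 0.5202 -0.1502  0.2109] shift [ 5.8 -5.  73.9] head 2.706 zax [ 0.001   0.0012 -1.    ] turn 0.010171026075417977 F [ 0.1 -0.1  0.2] w -0.0
```

View pics/f.png

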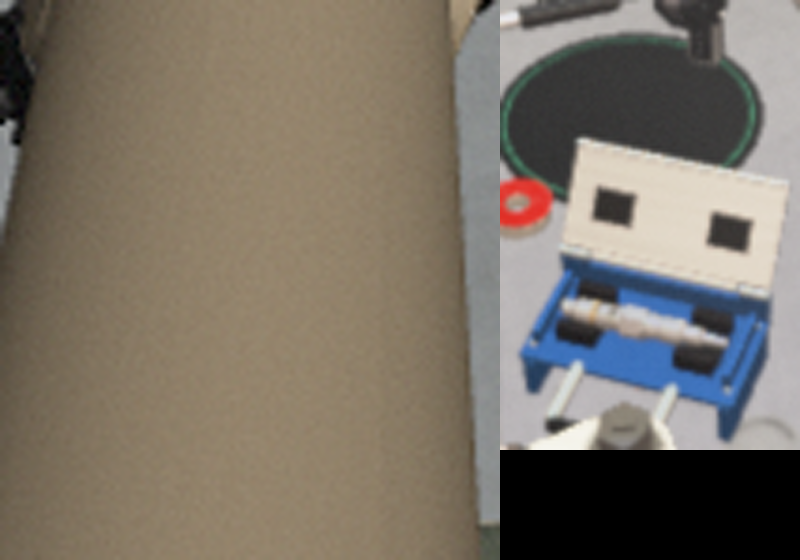

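Call:
drive_tool:
  series: [-1,6,0,40,0,0,0,-1,0,0,34,0,0,0,-1,0,0,0,0,0,0,-1,0,-14,0,0,0,0,-1,0,-14,0,0,0,0,-1,0,-14,0,0,0,0,-1,0,-14,0,0,0,0]

```text
t: 9.7
eef_pos: [0.493, -0.2013, 0.1396]
tool_rot: [0.004, 0.218, 0.976, 0.002]
contact_force: [2.2, 1.5, 1.9]
gripper_width: -0.004
```

```bash
cat >> h.py <<'E'
H=[.459,-.265,1.125]
def hp():
    o,r=st(); d=o['eef_pos'][:2]-H[:2]; e=[np.cos(H[2]),np.sin(H[2])]; print('tcp in holder mm',1000*np.array([d@e,d@[-e[1],e[0]],o['eef_pos'][2]]).round(4),'F hold xyz',np.array([o['contact_force'][:2]@e,o['contact_force'][:2]@[-e[1],e[0]],o['contact_force'][2]]).round(1),o['t'])
E
python3 -c "
from h import *
hp()"
```

```text
tcp in holder mm [ 72.1  -3.2 139.6] F hold xyz [ 2.3 -1.3  1.9] 9.7
```

Call:
drive_tool:
  series: [-1,0,-12,0,0,0,0,-1,0,-12,0,0,0,0,-1,0,-12,0,0,0,0,-1,0,-12,0,0,0,0,-1,0,0,0,0,0,0]

```text
t: 10.32
eef_pos: [0.4674, -0.2468, 0.1361]
tool_rot: [-0.001, 0.22, 0.975, -0.0]
contact_force: [0.1, 0.4, 0.2]
gripper_width: 0.003
```

```bash
python3 -c "
from h import *
hp()
s=cam('side');cv2.imwrite('pics/g.png',cv2.resize(s['pixels'][180:330,195:315],(600,750)[:2],interpolation=cv2.INTER_CUBIC)[:600])"
```

```text
tcp in holder mm [ 20.1   0.2 136.1] F hold xyz [0.4 0.1 0.2] 10.325
```

View pics/g.png

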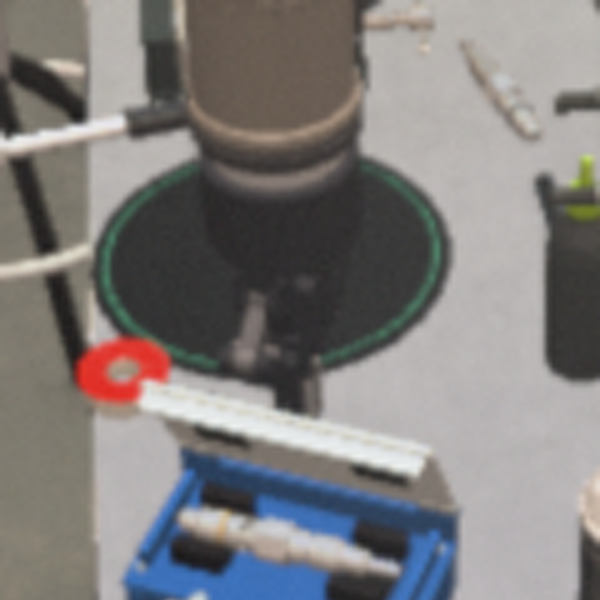

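The lid stands at about 1 rad, leaning forward, and the part is well seated. I'll push down and forward together.

Call:
drive_tool:
  series: [-1,0,-6,8,0,0,0,-1,0,-6,8,0,0,0,-1,0,-6,8,0,0,0,-1,0,-6,8,0,0,0,-1,0,-6,8,0,0,0,-1,0,-2,4,0,0,0,-1,0,0,3,0,0,0,-1,0,0,2,0,0,0,-1,0,0,0,0,0,0]

```text
t: 11.5
eef_pos: [0.4544, -0.2749, 0.0892]
tool_rot: [-0.0, 0.22, 0.976, 0.001]
contact_force: [-7.7, 4.6, 26.9]
gripper_width: 0.001
```

```bash
python3 -c "
from h import *
hp()"
```

```text
tcp in holder mm [-10.9  -0.1  89.2] F hold xyz [ 0.8  9.  26.9] 11.5
```

The force reached 27 N at the shut height of 67 mm, so the lid is shut. Next I'll go over to the bar.

Call:
drive_tool:
  series: [-1,0,0,-20,0,0,0,-1,0,0,-40,0,0,0,-1,0,0,-40,0,0,0,0.18,0,-40,0,0,0,0,0.18,0,-39,0,0,0,0,0.18,0,0,0,0,0,0,0.18,0,0,0,0,0,0]
  force: 40

```text
t: 12.38
eef_pos: [0.4211, -0.3453, 0.187]
tool_rot: [-0.0, 0.219, 0.976, 0.0]
contact_force: [-0.3, 0.6, 0.2]
gripper_width: 0.586
```

```bash
python3 -c "
from h import *
hp(); print(st()[0]['q'].round(2))
s=cam('side');np.save('s4.npy',s,allow_pickle=True);c=cam('top')
th=H[2]
P=np.array([[-42,78,67.5],[-42,-78,67.5],[38,78,67.5],[38,-78,67.5],[-42,78,40],[-42,-78,40],[-90,0,37],[-42,78,0]])/1000
W=np.c_[P[:,0]*np.cos(th)-P[:,1]*np.sin(th)+H[0],P[:,0]*np.sin(th)+P[:,1]*np.cos(th)+H[1],P[:,2]]
a=cv2.resize(s['pixels'][230:330,200:300],(600,600),interpolation=cv2.INTER_CUBIC)
for p in proj(s,W): cv2.circle(a,tuple(((p-[200,230]+.5)*6-.5).round().astype(int)),4,(0,0,255),1)
b=cv2.resize(c['pixels'][180:300,330:430],(200,240))
a=np.hstack([a,np.vstack([b,np.zeros((360,200,3),np.uint8)])])
cv2.imwrite('pics/i.png',a)"
```

```text
tcp in holder mm [-88.8  -0.5 187. ] F hold xyz [0.4 0.5 0.2] 12.375
[ 0.09  0.39  0.62  1.97 -0.29  0.87  1.98]
```

View pics/i.png

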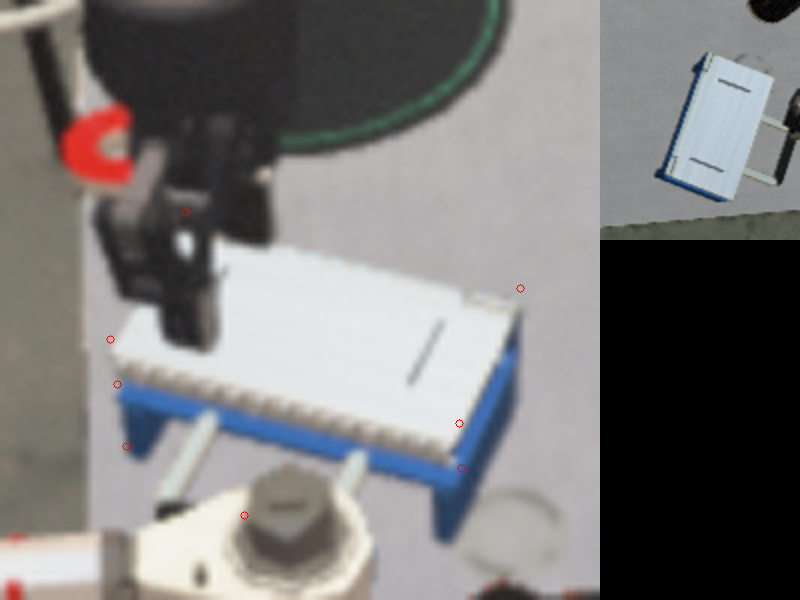

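Run:
```python
from h import *
from scipy.optimize import least_squares
c=np.load('top.npy',allow_pickle=True).item()
G=lambda u,v:((u-600+.5)/2-.5+330,(v+.5)/2-.5+180)
T=lambda x,P:np.c_[P[:,0]*np.cos(x[2])-P[:,1]*np.sin(x[2])+x[0],P[:,0]*np.sin(x[2])+P[:,1]*np.cos(x[2])+x[1],P[:,2]]
P=np.array([[-42,-78,67.5],[-42,78,67.5],[34,-78,67.5],[34,78,67.5]])/1000
U=np.array([G(*p) for p in[(774,75),(731,201),(709,53),(667,178)]])
f=lambda x:(proj(c,T(x,P))-U).ravel()
r=least_squares(f,H);print(r.x,f(r.x).reshape(-1,2).round(1).tolist())
h=r.x; print('bar',T(h,np.array([[-.09,0,.037]])))
rel(T(h,np.array([[-.09,0,.04]]))[0],h[2]+np.pi/2)
```

```text
[ 0.45772768 -0.26938085  1.11697488] [[-1.2, 0.5], [0.1, 0.0], [0.5, 0.1], [0.5, -0.6]]
bar [[ 0.41827138 -0.3502709   0.037     ]]
t 12.47 tcp [ 0.4217 -0.3446  0.187 ] shift [  0.6  -6.6 147. ] head 2.7014 zax [-3.e-04  7.e-04 -1.e+00] turn 0.013627162574370466 F [0.  0.5 1.5] w 50.3
```

The lid is visibly shut, and the holder has shifted about 5 mm toward its handle. I'll correct for that and grip the bar.

Call:
drive_tool:
  series: [0.18,0,-5,50,0,0,0,0.18,0,0,50,0,0,0,0.18,0,0,35,0,0,0,0.18,0,0,12,0,0,0,0.18,0,0,0,0,0,0,-1,0,0,0,0,0,0,-1,0,0,0,0,0,0,-1,0,0,0,0,0,0,-1,0,0,0,0,0,0,-1,0,0,0,0,0,0]
  force: 40

```text
t: 13.72
eef_pos: [0.4195, -0.3537, 0.0423]
tool_rot: [0.002, 0.22, 0.976, -0.003]
contact_force: [-4.0, -6.1, 10.8]
gripper_width: 0.122
```

```bash
python3 -c "
from h import *
hp()"
```

```text
tcp in holder mm [-97.   -2.6  42.3] F hold xyz [-7.2  1.  10.8] 13.725
```

Call:
drive_tool:
  series: [-1,0,6,-17,0,0,0,-1,0,8,-16,0,0,0,-1,0,10,-15,0,0,0,-1,0,12,-13,0,0,0,-1,0,13.6,-11.7,0,0,0,-1,0,15,-9.8,0,0,0]

```text
t: 14.48
eef_pos: [0.4469, -0.293, 0.1247]
tool_rot: [0.001, 0.219, 0.976, -0.001]
contact_force: [-4.7, -7.8, 6.0]
gripper_width: 0.122
```

```bash
python3 -c "
from h import *
hp(); rel([0,0,0])"
```

```text
tcp in holder mm [-30.5  -1.1 124.7] F hold xyz [-9.   0.9  6. ] 14.475
t 14.47 tcp [ 0.4469 -0.293   0.1247] shift [529.6  73.7 123.3] head 2.6991 zax [ 0.0013 -0.003  -1.    ] turn None F [-4.7 -7.8  6. ] w 10.3
```

Call:
drive_tool:
  series: [-1,0,16,-11,0,0,0,-1,0,17,-6,0,0,0,-1,0,17.7,-3.3,0,0,0,-1,0,18,-1,0,0,0,-1,0,18,1.4,0,0,0,-1,0,17.5,3.7,0,0,0,-1,0,0,0,0,0,0]

```text
t: 15.35
eef_pos: [0.4956, -0.1919, 0.1423]
tool_rot: [0.002, 0.216, 0.976, 0.004]
contact_force: [-2.1, 10.9, 28.0]
gripper_width: 0.121
```

```bash
python3 -c "
from h import *
hp(); rel([0,0,0])
s=cam('side');cv2.imwrite('pics/j.png',cv2.resize(s['pixels'][170:320,180:330],(600,600),interpolation=cv2.INTER_CUBIC))"
```

```text
tcp in holder mm [ 81.7  -1.5 142.3] F hold xyz [ 8.9  6.6 28. ] 15.35
t 15.35 tcp [ 0.4956 -0.1919  0.1423] shift [530.7 -36.3 140.7] head 2.7058 zax [ 0.0057  0.0063 -1.    ] turn None F [-2.1 10.9 28. ] w 10.3
```

Call:
drive_tool:
  series: [-1,0,0,-6,0,0,0,-1,0,0,-10,0,0,0,-1,0,0,-15,0,0,0,-1,0,0,-15,0,0,0,-1,0,0,0,0,0,0,-1,0,0,0,0,0,0]

```text
t: 16.15
eef_pos: [0.4909, -0.1975, 0.1848]
tool_rot: [-0.0, 0.219, 0.976, 0.0]
contact_force: [-1.1, -0.2, -9.6]
gripper_width: 0.118
```

```bash
python3 -c "
from h import *
hp(); rel([0,0,0])
s=cam('side');c=cam('top');cv2.imwrite('pics/k.png',np.hstack([cv2.resize(s['pixels'][160:310,200:300],(400,600),interpolation=cv2.INTER_CUBIC),cv2.resize(c['pixels'][130:280,310:410],(400,600),interpolation=cv2.INTER_CUBIC)]))"
```

```text
tcp in holder mm [ 74.6   0.3 184.8] F hold xyz [-0.6  0.9 -9.6] 16.15
t 16.15 tcp [ 0.4909 -0.1975  0.1848] shift [528.1 -31.4 185.1] head 2.6997 zax [-4.e-04  4.e-04 -1.e+00] turn None F [-1.1 -0.2 -9.6] w 10.0
```

View pics/k.png

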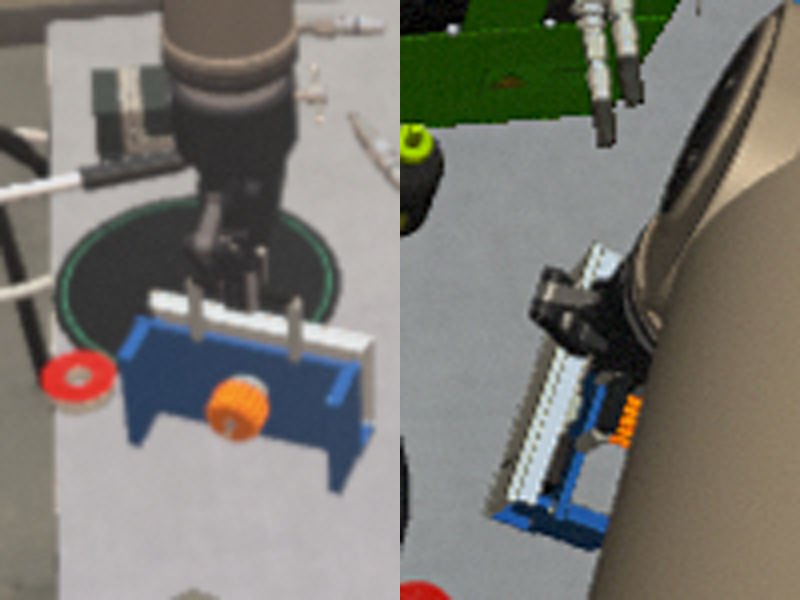

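The holder hangs from the bar with its spine down and its lid shut, and the orange knob faces the camera. Moving it over the mat at the same heading.

Call:
drive_tool:
  series: [-1,10,10,0,0,0,0,-1,19,18.5,0,0,0,0,-1,23,23,0,0,0,0,-1,23,23,0,0,0,0,-1,19,18.5,0,0,0,0,-1,10,10,0,0,0,0,-1,0,0,0,0,0,0,-1,0,0,15,0,0,0,-1,0,0,15,0,0,0,-1,0,0,7,0,0,0,-1,0,0,0,0,0,0]

```text
t: 17.62
eef_pos: [0.4407, -0.0606, 0.1471]
tool_rot: [-0.001, 0.22, 0.976, -0.001]
contact_force: [0.5, -1.0, -9.3]
gripper_width: 0.121
```

```bash
python3 -c "
from h import *
rel([.441,-.0595,.138],2.7)"
```

```text
t 17.62 tcp [ 0.4407 -0.0606  0.1471] shift [0.2 1.1 9.1] head 2.6988 zax [-2.e-03 -8.e-04 -1.e+00] turn -0.0012494902344273306 F [ 0.5 -1.  -9.3] w 10.2
```

Call:
drive_tool:
  series: [-1,0,0,3,0,0,0,-1,0,0,2,0,0,0,-1,0,0,2,0,0,0,-1,0,0,0,0,0,0]

```text
t: 18.12
eef_pos: [0.4431, -0.0587, 0.1441]
tool_rot: [0.001, 0.219, 0.976, 0.003]
contact_force: [-11.8, 6.6, 34.3]
gripper_width: 0.118
```

Call:
drive_tool:
  series: [-1,0,0,-3,0,0,0,-1,0,17.5,-3,0,0,0,-1,0,17.7,-0.5,0,0,0,-1,0,17.6,1.8,0,0,0,-1,0,17.3,4,0,0,0,-1,0,0,0,0,0,0]

```text
t: 18.88
eef_pos: [0.4743, 0.0066, 0.1441]
tool_rot: [0.001, 0.218, 0.976, 0.002]
contact_force: [-7.7, 4.3, 24.8]
gripper_width: 0.125
```

```bash
python3 -c "
from h import *
rel([.5104,.0874,.039],2.7);hp()
s=cam('side');cv2.imwrite('pics/l.png',s['pixels'])
x=s['pixels'][130:300,150:330].astype(int);m=(x[...,2]>200)&(x[...,1]>80)&(x[...,1]<170)&(x[...,0]<60);print('orange',m.sum(),np.argwhere(m).mean(0)[::-1]+[150,130])
M=(x[...,0]>120)&(x[...,2]<70)&(x[...,1]<110);print('blue',M.sum(),np.percentile(np.argwhere(M),[1,50,99],axis=0)[:,::-1]+[150,130])"
```

```text
t 18.88 tcp [0.4743 0.0066 0.1441] shift [  1.8  88.  105.6] head 2.7028 zax [ 0.0037  0.0037 -1.    ] turn 0.002813673467529032 F [-7.7  4.3 24.8] w 10.6
tcp in holder mm [251.7 103.3 144.1] F hold xyz [ 0.6  8.8 24.8] 18.875
orange 52 [246.82692308 224.46153846]
blue 55 [[221.54 207.  ]
 [254.   213.  ]
 [274.   237.  ]]
```

```bash
python3 -c "
from h import *
s=cam('side');u=np.array([np.cos(1.129),np.sin(1.129)])
for d in range(-30,91,10):
    c,n=np.cos(np.radians(d)),np.sin(np.radians(d))
    f=lambda x,z:[ -(67.5-z)*c+(42-x)*n, (42-x)*c+(67.5-z)*n]
    b=np.array(f(-90,37)); k=np.array(f(0,10)); w=(k-b)/1000
    print(d,proj(s,[[.4743+w[0]*u[0],.0066+w[0]*u[1],.139+w[1]]]).round(1))
"
```

```text
-30 [[253.7 215.9]]
-20 [[251.9 219.7]]
-10 [[249.9 222.9]]
0 [[247.9 225.3]]
10 [[245.9 226.9]]
20 [[243.9 227.6]]
30 [[242.1 227.3]]
40 [[240.5 226.1]]
50 [[239.1 223.9]]
60 [[238.  220.7]]
70 [[237.2 216.7]]
80 [[236.8 212. ]]
90 [[236.8 206.7]]
```

The knob position shows that the holder stayed upright on its spine and slid, because I pressed too hard. I'll lift it, go back and retry with the vertical force near neutral and a lighter grip.

Call:
drive_tool:
  series: [-1,0,0,-10,0,0,0,-1,0,0,-12,0,0,0,-1,0,-14,0,0,0,0,-1,0,-22,0,0,0,0,-1,0,-22,0,0,0,0,-1,0,-14,0,0,0,0,-1,0,0,0,0,0,0,-1,0,0,0,0,0,0]

```text
t: 19.98
eef_pos: [0.4408, -0.0613, 0.1637]
tool_rot: [0.0, 0.219, 0.976, 0.0]
contact_force: [0.1, 0.2, -9.4]
gripper_width: 0.122
```

```bash
cat > orange.py <<'E'
from h import *
def psi():
    o,r=st(); p=o['eef_pos']; s=cam('side');u=np.array([np.cos(1.129),np.sin(1.129)])
    x=s['pixels'][100:300,150:350].astype(int);m=(x[...,2]>180)&(x[...,1]>70)&(x[...,1]<170)&(x[...,0]<70);q=np.argwhere(m).mean(0)[::-1]+[150,100]
    R=[]
    for d in range(-40,100,2):
        c,n=np.cos(np.radians(d)),np.sin(np.radians(d))
        f=lambda x,z:np.array([-(67.5-z)*c+(42-x)*n,(42-x)*c+(67.5-z)*n])
        w=(f(0,10)-f(-90,37))/1000
        R.append((np.linalg.norm(proj(s,[[p[0]+w[0]*u[0],p[1]+w[0]*u[1],p[2]-.005+w[1]]])[0]-q),d))
    print('orange',m.sum(),q,'psi',sorted(R)[:4])
E
python3 -c "
from orange import *
rel([.441,-.0595,.1465],2.7);psi()"
```

```text
t 19.98 tcp [ 0.4408 -0.0613  0.1637] shift [ 0.6  1.7 17.2] head 2.6999 zax [ 5.e-04  4.e-04 -1.e+00] turn -6.426106096801831e-05 F [ 0.1  0.2 -9.4] w 10.4
orange 98 [234.08163265 239.08163265] psi [(np.float64(0.4487629638061038), 16), (np.float64(0.5481736157205901), 14), (np.float64(0.742200563231942), 18), (np.float64(0.9471865716846388), 12)]
```

Call:
drive_tool:
  series: [-1,0,0,8,0,0,0,-1,0,0,6,0,0,0,-1,0,0,2,0,0,0,-1,0,0,1,0,0,0,-1,0,0,0,0,0,0]

```text
t: 20.65
eef_pos: [0.4405, -0.0618, 0.1467]
tool_rot: [-0.0, 0.219, 0.976, -0.0]
contact_force: [-0.3, -0.0, -8.5]
gripper_width: 0.12
```

```bash
python3 -c "
from orange import *
rel([.441,-.0595,.1465],2.7);psi()"
```

```text
t 20.65 tcp [ 0.4405 -0.0618  0.1467] shift [0.5 2.3 0.2] head 2.6997 zax [-1.e-04  0.e+00 -1.e+00] turn -0.00032267178066813784 F [-0.3 -0.  -8.5] w 10.2
orange 95 [234.74736842 242.63157895] psi [(np.float64(0.4593347905120973), 12), (np.float64(0.588313609516937), 14), (np.float64(0.7385055076910989), 10), (np.float64(0.944685279696845), 16)]
```

Call:
drive_tool:
  series: [-1,0,0,1.5,0,0,0,-1,0,9,0.5,0,0,0,-1,0,9,1,0,0,0,-1,0,9,1.5,0,0,0,-1,0,0,0,0,0,0]
  force: 25

```text
t: 21.32
eef_pos: [0.4527, -0.0367, 0.1424]
tool_rot: [0.0, 0.219, 0.976, 0.0]
contact_force: [-2.5, -0.4, 2.4]
gripper_width: 0.119
```

```bash
python3 -c "
from orange import *
rel([.441,-.0595,.1465],2.7);psi()"
```

```text
t 21.32 tcp [ 0.4527 -0.0367  0.1424] shift [  0.8 -25.6  -4.1] head 2.701 zax [ 6.e-04  1.e-04 -1.e+00] turn 0.000960026691320337 F [-2.5 -0.4  2.4] w 10.1
orange 123 [236.69918699 239.92682927] psi [(np.float64(1.4163685520277538), 24), (np.float64(1.442452512193367), 22), (np.float64(1.5338211637668546), 26), (np.float64(1.6097994639980902), 20)]
```

Call:
drive_tool:
  series: [-1,0,8.7,0.5,0,0,0,-1,0,8.6,1.5,0,0,0,-1,0,8.4,2.9,0,0,0,-1,0,8.2,3.4,0,0,0,-1,0,0,0,0,0,0]

```text
t: 22.0
eef_pos: [0.4672, -0.0057, 0.1337]
tool_rot: [0.0, 0.218, 0.976, 0.0]
contact_force: [0.5, 0.5, 1.6]
gripper_width: 0.115
```

```bash
python3 -c "
from orange import *
rel([.441,-.0595,.1465],2.7);psi()"
```

```text
t 22.0 tcp [ 0.4672 -0.0057  0.1337] shift [  0.8 -59.9 -12.8] head 2.7012 zax [ 8.e-04  3.e-04 -1.e+00] turn 0.001176340596123815 F [0.5 0.5 1.6] w 9.8
orange 114 [239.11403509 236.09649123] psi [(np.float64(3.2653521055585957), 30), (np.float64(3.2915651672658925), 28), (np.float64(3.3226259483065212), 32), (np.float64(3.397173065874895), 26)]
```

Call:
drive_tool:
  series: [-1,0,7.9,3.5,0,0,0,-1,0,7.7,4.5,0,0,0,-1,0,7.4,4.9,0,0,0,-1,0,7.0,5.4,0,0,0,-1,0,0,0,0,0,0]

```text
t: 22.68
eef_pos: [0.4806, 0.0222, 0.1156]
tool_rot: [0.001, 0.218, 0.976, 0.001]
contact_force: [0.4, 2.6, 7.3]
gripper_width: 0.121
```

```bash
python3 -c "
from orange import *
rel([.5104,.0874,.0415],2.7);psi()"
```

```text
t 22.68 tcp [0.4806 0.0222 0.1156] shift [ 0.9 71.6 74.2] head 2.7014 zax [ 0.0016  0.0011 -1.    ] turn 0.0013946375940405709 F [0.4 2.6 7.3] w 10.3
orange 92 [238.63043478 232.25      ] psi [(np.float64(4.894508369058991), 44), (np.float64(4.896112650223513), 42), (np.float64(4.970552041772535), 40), (np.float64(4.973170379847378), 46)]
```

Call:
drive_tool:
  series: [-1,0,6.6,4.5,0,0,0,-1,0,6.3,5.8,0,0,0,-1,0,5.8,6.7,0,0,0,-1,0,5.4,7,0,0,0,-1,0,0,0,0,0,0]

```text
t: 23.35
eef_pos: [0.4916, 0.0452, 0.0916]
tool_rot: [0.001, 0.218, 0.976, 0.001]
contact_force: [1.8, 7.0, 4.5]
gripper_width: 0.117
```

```bash
python3 -c "
from orange import *
rel([.5104,.0874,.0415],2.7);psi()"
```

```text
t 23.35 tcp [0.4916 0.0452 0.0916] shift [ 1.  46.  50.2] head 2.7021 zax [ 0.0029  0.0024 -1.    ] turn 0.002116587645915935 F [1.8 7.  4.5] w 10.0
orange 76 [239.82894737 229.86842105] psi [(np.float64(5.718077306384586), 54), (np.float64(5.722762196305206), 52), (np.float64(5.802734608007931), 56), (np.float64(5.8076465804974795), 50)]
```

Call:
drive_tool:
  series: [-1,0,6,5,0,0,0,-1,0,6,7.3,0,0,0,-1,0,5.5,7.7,0,0,0,-1,0,5,8,0,0,0,-1,0,4.5,8,0,0,0,-1,0,0,0,0,0,0]

```text
t: 24.15
eef_pos: [0.5005, 0.0661, 0.0546]
tool_rot: [-0.001, 0.219, 0.976, -0.001]
contact_force: [0.8, -1.0, 0.6]
gripper_width: 0.117
```

```bash
python3 -c "
from orange import *
rel([.5104,.0874,.0415],2.7);psi()"
```

```text
t 24.15 tcp [0.5005 0.0661 0.0546] shift [ 0.1 23.5 13.1] head 2.6997 zax [-0.0019 -0.0011 -1.    ] turn -0.00031814290684151203 F [ 0.8 -1.   0.6] w 9.9
orange 76 [243.68421053 227.97368421] psi [(np.float64(3.6538886420518955), 68), (np.float64(3.7256381756276196), 70), (np.float64(3.7621891747875664), 66), (np.float64(3.983363585619138), 72)]
```

Call:
drive_tool:
  series: [-1,0,2.5,5,0,0,0,-1,0,2,5,0,0,0,-1,0,1,4,0,0,0,-1,0,0,2,0,0,0,-1,0,0,0,0,0,0]

```text
t: 24.82
eef_pos: [0.503, 0.0714, 0.0394]
tool_rot: [-0.001, 0.219, 0.976, -0.0]
contact_force: [-1.9, -4.5, -0.3]
gripper_width: 0.12
```

```bash
python3 -c "
from h import *
rel([.5104,.0874,.0415],2.7)
s=cam('side');c=cam('top');np.save('t5.npy',c,allow_pickle=True)
a=cv2.resize(s['pixels'][150:290,190:320],(390,420),interpolation=cv2.INTER_CUBIC);b=cv2.resize(c['pixels'][200:310,210:330],(400,367),interpolation=cv2.INTER_CUBIC);b=np.vstack([b,np.zeros((53,400,3),np.uint8)])
cv2.imwrite('pics/m.png',np.hstack([a,b]))"
```

```text
t 24.82 tcp [0.503  0.0714 0.0394] shift [ 0.1 17.6 -2.2] head 2.6996 zax [-1.1e-03 -1.0e-04 -1.0e+00] turn -0.00036584508741244193 F [-1.9 -4.5 -0.3] w 10.2
```

Call:
drive_tool:
  series: [-1,0,0,2,0,0,0,-1,0,0,2,0,0,0,-1,0,0,0,0,0,0]

```text
t: 25.3
eef_pos: [0.504, 0.0723, 0.0361]
tool_rot: [0.0, 0.219, 0.976, 0.001]
contact_force: [-4.8, -1.5, 7.7]
gripper_width: 0.117
```

Call:
drive_tool:
  series: [-0.4,0,0,0,0,0,0,-0.4,0,0,0,0,0,0,-0.4,0,0,0,0,0,0,-0.4,0,0,-15,0,0,0,-0.4,0,0,-40,0,0,0,-0.4,0,0,-50,0,0,0,0.2,0,0,-40,0,0,0,0.2,0,0,0,0,0,0]

```text
t: 26.3
eef_pos: [0.5056, 0.0718, 0.1843]
tool_rot: [0.003, 0.219, 0.976, 0.002]
contact_force: [0.7, 0.3, -0.5]
gripper_width: 0.597
```

```bash
python3 -c "
from h import *
rel([.4646,-.010,.2],2.7)
s=cam('side');c=cam('top');np.save('t5.npy',c,allow_pickle=True);np.save('s5.npy',s,allow_pickle=True)
a=cv2.resize(s['pixels'][165:265,200:310],(440,400),interpolation=cv2.INTER_CUBIC);b=cv2.resize(c['pixels'][200:310,210:310],(360,396),interpolation=cv2.INTER_CUBIC);b=np.vstack([b,np.zeros((4,360,3),np.uint8)])
cv2.imwrite('pics/m.png',np.hstack([a,b]))
x=s['pixels'].astype(int);m=(x[...,2]>150)&(x[...,1]>60)&(x[...,1]<170)&(x[...,0]<70);m[:,:180]=0;m[:,330:]=0;m[300:]=0
q=np.argwhere(m);print(len(q),q.mean(0)[::-1],q.min(0)[::-1],q.max(0)[::-1])"
```

```text
t 26.3 tcp [0.5056 0.0718 0.1843] shift [  2.  -91.4 -16.2] head 2.6993 zax [ 0.0065  0.003  -1.    ] turn -0.0007118557718679419 F [ 0.7  0.3 -0.5] w 50.8
136 [248.27941176 233.30147059] [212 215] [325 274]
```

View pics/m.png

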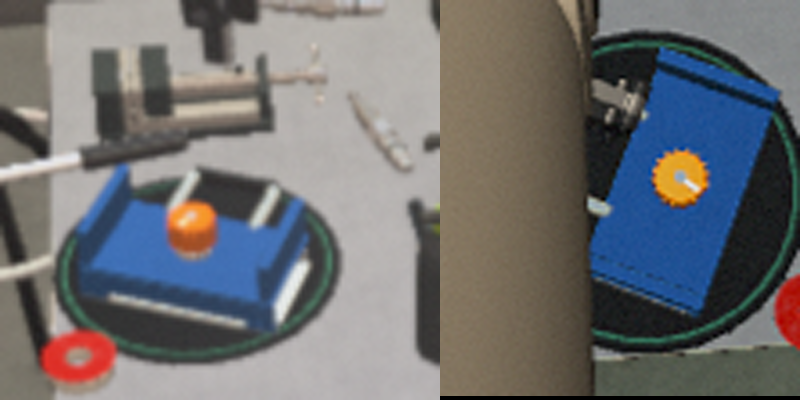

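The holder lies flat, turned over on the mat, with the knob up at crop (681,177) in the top view. Computing the knob target.

```bash
python3 -c "
from h import *
c=np.load('t5.npy',allow_pickle=True).item();s=np.load('s5.npy',allow_pickle=True).item()
k=ray(c,(241.5)/3.6-.5+210,(177.5)/3.6-.5+200,.0685);print('knob top cam',k)
k2=ray(s,(193.5)/4-.5+200,(212)/4-.5+165,.0685);print('side',k2)
rel([k[0],k[1],.064],2.7);print(st()[0]['q'].round(2))
m=ray(c,(681-440)/3.6+210,177/3.6+200,.0685)"
```

```text
knob top cam [ 0.46304083 -0.00916129  0.0685    ]
side [ 0.46480521 -0.00510999  0.0685    ]
t 26.4 tcp [0.5034 0.0718 0.1811] shift [  2.  -90.6 117. ] head 2.7 zax [ 9.e-04  9.e-04 -1.e+00] turn -3.3544102242988316e-05 F [-0.1 -0.  -0.8] w 51.2
[-0.76  0.33  0.6   2.05 -0.25  0.83  1.12]
```

Call:
drive_tool:
  series: [0.4,1,-45,0,0,0,0,0.4,0,-44.5,0,0,0,0,0.4,0,0,0,0,0,0,0.4,0,0,50,0,0,0,0.4,0,0,45,0,0,0,0.4,0,0,21,0,0,0,0.4,0,0,0,0,0,0,-1,0,0,0,0,0,0,-1,0,0,0,0,0,0,-1,0,0,0,0,0,0,-1,0,0,0,0,0,0]
  force: 40

```text
t: 27.78
eef_pos: [0.4649, -0.0091, 0.0655]
tool_rot: [0.001, 0.219, 0.976, 0.0]
contact_force: [-2.1, -1.7, 8.1]
gripper_width: 0.381
```

```bash
python3 -c "
from h import *
rel([.4635,-.008,.064],2.7);o=st()[0];print(o['torque'].round(2),o['q'].round(2))"
```

```text
t 27.77 tcp [ 0.4649 -0.0091  0.0655] shift [1.7 0.4 1.5] head 2.6995 zax [ 1.5e-03  4.0e-04 -1.0e+00] turn -0.0005216227545599139 F [-2.1 -1.7  8.1] w 32.3
[-0.32  0.44 -0.02] [-0.51  0.48  0.49  2.22 -0.44  0.54  1.44]
```

Call:
drive_tool:
  series: [-1,0,0,0,0,0,0.12,-1,0,0,0,0,0,0.12,-1,0,0,0,0,0,0.12,-1,0,0,0,0,0,0.12,-1,0,0,0,0,0,0,-1,0,0,0,0,0,0]

```text
t: 28.52
eef_pos: [0.4644, -0.0096, 0.0654]
tool_rot: [0.0, 0.445, 0.895, 0.0]
contact_force: [-3.3, -2.5, 9.3]
gripper_width: 0.385
```

```bash
cat > k.py <<'E'
from h import *
rel([.4635,-.008,.064],2.7);o=st()[0];print(o['torque'].round(3),o['q'].round(2))
c=cam('top');x=c['pixels'].astype(int)
# blue plate orientation
m=((x[...,0]>90)&(x[...,2]<70)&(x[...,0]-x[...,2]>70)).astype(np.uint8);m[:190]=0;m[320:]=0;m[:,:200]=0;m[:,340:]=0
p=np.argwhere(m)[:,::-1].astype(np.float32);print('blue',len(p),p.mean(0) if len(p) else 0,cv2.minAreaRect(p) if len(p)>5 else 0)
E
python3 k.py
```

```text
t 28.52 tcp [ 0.4644 -0.0096  0.0654] shift [1.9 0.2 1.4] head 2.2189 zax [ 9.e-04 -1.e-04 -1.e+00] turn -0.48113160012935374 F [-3.3 -2.5  9.3] w 32.7
[-0.629  0.728 -0.016] [-0.61  0.51  0.62  2.22 -0.56  0.56  1.08]
blue 0 0 0
```

Call:
drive_tool:
  series: [-1,0,0,0,0,0,0.12,-1,0,0,0,0,0,0.12,-1,0,0,0,0,0,0.12,-1,0,0,0,0,0,0.12,-1,0,0,0,0,0,0]

```text
t: 29.2
eef_pos: [0.4638, -0.0099, 0.0653]
tool_rot: [-0.0, 0.646, 0.763, -0.0]
contact_force: [-6.1, -4.0, 13.0]
gripper_width: 0.383
```

```bash
python3 k.py
```

```text
t 29.2 tcp [ 0.4638 -0.0099  0.0653] shift [1.9 0.1 1.3] head 1.7373 zax [-3.e-04 -3.e-04 -1.e+00] turn -0.9627069948702474 F [-6.1 -4.  13. ] w 32.5
[-0.818  1.07  -0.004] [-0.71  0.55  0.75  2.23 -0.68  0.6   0.72]
blue 42 [281.64285 280.61905] ((281.8000183105469, 280.4000244140625), (3.5777084827423096, 12.521980285644531), 26.56505012512207)
```

Call:
drive_tool:
  series: [-1,0,0,-1,0,0,0.12,-1,0,0,0,0,0,0.12,-1,0,0,0,0,0,0.12]

```text
t: 29.62
eef_pos: [0.4636, -0.0086, 0.0657]
tool_rot: [-0.001, 0.772, 0.635, -0.0]
contact_force: [-3.1, -1.3, 0.3]
gripper_width: 0.382
```

```bash
python3 k.py
```

```text
t 29.62 tcp [ 0.4636 -0.0086  0.0657] shift [ 0.5 -0.3  1.7] head 1.3765 zax [-1.e-03  8.e-04 -1.e+00] turn -1.3235264019916464 F [-3.1 -1.3  0.3] w 32.5
[-0.197  0.55   0.134] [-0.77  0.59  0.85  2.23 -0.77  0.64  0.45]
blue 121 [279.7438  275.64462] ((280.4000244140625, 272.70001220703125), (6.7082037925720215, 28.621667861938477), 26.56505012512207)
```

Call:
drive_tool:
  series: [-1,0,0,0,0,0,0.12,-1,0,0,0,0,0,0.12,-1,0,0,0,0,0,0.05,-1,0,0,0,0,0,0]

```text
t: 30.18
eef_pos: [0.4633, -0.0085, 0.0656]
tool_rot: [-0.001, 0.855, 0.519, -0.001]
contact_force: [-4.8, 0.3, 4.5]
gripper_width: 0.386
```

```bash
python3 k.py
```

```text
t 30.18 tcp [ 0.4633 -0.0085  0.0656] shift [ 0.5 -0.1  1.6] head 1.0919 zax [-0.0018  0.001  -1.    ] turn -1.608106117797587 F [-4.8  0.3  4.5] w 32.8
[ 0.153  1.109 -0.046] [-0.82  0.63  0.92  2.23 -0.85  0.68  0.23]
blue 208 [278.4904  274.71634] ((278.8999938964844, 270.70001220703125), (11.180339813232422, 30.857738494873047), 26.56505012512207)
```

Call:
drive_tool:
  series: [0.4,0,0,0,0,0,0,0.4,0,0,0,0,0,0,0.4,0,0,0,0,0,0,0.4,0,0,-30,0,0,0,0.4,0,0,-50,0,0,0,0.4,0,0,-50,0,0,0,0.4,50,0,0,0,0,0,0.4,50,0,0,0,0,0,0.4,50,0,0,0,0,0,0.4,0,0,0,0,0,0]

```text
t: 31.48
eef_pos: [0.5353, 0.1284, 0.1952]
tool_rot: [0.0, 0.853, 0.522, 0.0]
contact_force: [-0.1, -0.2, 0.3]
gripper_width: 0.7
```

Run:
```python
from h import *
rel([0,0,0])
c0=np.load('t5.npy',allow_pickle=True).item();s0=np.load('s5.npy',allow_pickle=True).item();c=cam('top','tz');s=cam('side','sz')
def knob(c):
    x=c['pixels'].astype(int);w=x[230:270,255:300]
    org=(w[...,2]>150)&(w[...,2]-w[...,0]>90)&(w[...,1]<w[...,2]-20)
    q=np.argwhere(org);cen=(q.min(0)+q.max(0))/2
    yy,xx=np.mgrid[:40,:45];r=np.hypot(yy-cen[0],xx-cen[1]);mk=(r<7)&(w[...,0]>100)
    p=np.argwhere(mk);wt=w[...,0][mk].astype(float)-90
    cg=(p*wt[:,None]).sum(0)/wt.sum() if len(p) else cen
    d=cg-cen; print('knob',cen[::-1]+[255,230],'mark off',d[::-1],'angle img deg',np.degrees(np.arctan2(d[0],d[1])),len(p))
    for row in w[int(cen[0])-6:int(cen[0])+8,int(cen[1])-6:int(cen[1])+8,0]:print(*row)
knob(c0);knob(c)
# holder motion: compare blue masks
for a,b,n in((c0,c,'top'),(s0,s,'side')):
    f=lambda k:((k['pixels'][...,0].astype(int)-k['pixels'][...,2]>50)&(k['pixels'][...,1]<130))
    A,B=f(a),f(b); sl=np.s_[190:320,200:320];A,B=A[sl],B[sl];print(n,A.sum(),B.sum(),(A&B).sum(),np.argwhere(B).mean(0),cv2.minAreaRect(np.argwhere(A)[:,::-1].astype(np.float32)),cv2.minAreaRect(np.argwhere(B)[:,::-1].astype(np.float32)))
```

```text
t 31.48 tcp [0.5353 0.1284 0.1952] shift [-358.4 -418.   194.7] head 1.0972 zax [ 1.e-03 -3.e-04 -1.e+00] turn None F [-0.1 -0.2  0.3] w 59.5
knob [276. 249.] mark off [1.85149117 0.78149726] angle img deg 22.884157275911864 22
153 159 89 45 44 38 36 31 32 44 49 61 141 150
108 63 52 44 43 42 39 39 39 38 35 18 108 149
82 39 43 44 36 42 36 46 39 40 33 24 35 102
49 34 44 43 42 39 30 29 37 36 35 38 19 67
39 41 45 42 41 103 142 123 61 35 32 39 30 45
41 46 41 40 33 165 179 182 112 49 37 34 34 12
40 41 43 43 31 171 186 184 140 60 28 31 33 2
42 47 46 47 37 95 148 169 242 172 67 23 35 0
22 37 45 41 42 50 65 67 125 238 213 122 45 12
54 40 43 41 38 41 39 33 39 103 196 208 92 0
32 16 41 52 41 43 34 39 37 35 81 84 42 127
93 22 0 40 47 44 42 41 39 49 13 0 92 145
148 103 42 0 3 28 40 37 1 0 21 97 143 150
151 116 79 43 23 0 3 12 7 29 20 134 146 146
knob [276.  248.5] mark off [-1.8488189   1.49422572] angle img deg 141.05466368676085 23
160 147 73 51 55 38 55 48 34 114 132 153 155 156
131 67 35 41 41 40 40 36 36 48 50 123 155 157
62 40 47 48 44 43 45 42 34 31 26 79 133 154
48 51 48 46 42 44 42 39 42
[... 254 characters left out ...]
46 207 100 60 43 33 37 38 42 2 121
28 88 245 209 106 47 40 43 34 39 45 5 0 110
0 92 219 132 40 45 42 39 43 38 20 19 116 151
93 35 82 55 42 47 49 41 41 8 0 0 142 157
158 97 24 0 0 0 0 2 0 32 104 144 157 154
top 2027 2066 1875 [60.62923524 75.51694095] ((76.22991943359375, 59.992698669433594), (35.626712799072266, 66.98164367675781), 19.983104705810547) ((75.48536682128906, 59.56829071044922), (36.70772933959961, 66.75825500488281), 26.13100242614746)
side 863 854 772 [36.98946136 46.6323185 ] ((47.40667724609375, 33.83441925048828), (55.70858383178711, 31.852676391601562), 15.592809677124023) ((47.67426681518555, 35.15278625488281), (56.66037368774414, 31.554759979248047), 14.676392555236816)
```

```bash
python3 -c "
from h import *
o=st()[0];print(o['t'],o['contact_force'].round(1),np.abs(o['joint_vel']).max().round(4))
print(bot.hand_in())"
```

```text
31.575 [ 0.  -0.3  0.3] 0.0277
the job is handed in; nothing more can be done
None
```

I loaded the brass-banded nozzle, shut the lid, turned the holder over onto the mat, turned the clamp knob clockwise and handed the job in at t = 31.6 s. `hand_in()` gives no verdict.

**What went differently from plan:** The first tip-over on the mat failed. I pressed too hard and the holder slid about 70 mm while still standing on its spine. I lifted it back and tipped it over slowly on the second try, with the bar held at 25 N.

**Last checks:**
- **Part and lid:** I saw the part lying in the saddles before closing. The fingers pressed down to the shut height with 27 N, and the lid looked shut in the picture taken straight afterwards. Once the holder was turned over, neither could be seen directly.
- **Position:** The picture showed the holder flat on its lid. Its middle is about 22 mm from the mat centre, against a limit of 50 mm. I had aimed closer, but left it there.
- **Knob:** I turned the tool 1.61 rad with the knob gripped. The mark on the knob moved clockwise by about 95–100°.
- **Holder turn:** The blue outline suggests the holder itself turned up to 6° on the mat, partly hidden by the arm.
- **Screw and clutch:** That leaves about 1.5 rad on the knob, so the slip should be at least about 0.6 rad with the screw home. The moment readings about the vertical were noisy: one was +0.134 N m, fitting the slipping clutch, and the rest were near zero. The screw and clutch angles were never read directly.
- **Robot:** It was clear of everything when I handed in, with contact force near zero.
- **Bystanders:** I saw none disturbed, but I did not measure them again at the end.

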